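# Seat a keyed blank in the desk checking gauge and close the measuring jaw on it

## Robot

A 6-joint arm with a two-finger parallel gripper is mounted at the origin on the work surface. World frame = base frame: x ahead of the robot, y to its left, z up, the work surface at z = 0. Lengths are in mm, angles in degrees, forces in N, time in s.
With the tool pointing down it reaches from about 375 to 900 mm from the base axis. Payload 3.1 kg.
Tool frame: the origin (TCP) lies between the finger pads; the fingertips stand 17 mm ahead of it and the grasp point (between the pads) lies 2 mm behind it; z points along the fingers, y is the direction in which the jaws open and shut (so a half turn about z gives the same grasp; the last joint's range is limited). The gripper opens to 87 mm and grips with 3 to 60 N. Pads are 19 mm wide; open, the fingers measure 117 mm over their backs; the gripper's body (75 mm by 190 mm) begins 51 mm behind the grasp point.
Start: joints at [-74.284, 30.224, 82.088, -0, 67.689, -10.227], TCP at [273.446, -561.982, 239.548] pointing down, gripper open.
Joint ranges: [-176.69, 176.69], [-43.24, 126.21], [12.49, 139.97], [-82, 262], [0, 151.66], [-163.58, 163.58]. Speed limits (degrees/s): [159.86, 159.86, 180, 180, 180, 180].

## Interface

Orientations are given as a 3x3 rotation matrix whose columns are the frame's x, y, z axes.
In Python, from rig import * gives the robot as it stands.
- The arm moves only by the shell command python3 -m inch 'ROWS' [FORCE]. ROWS is text: rows parted by semicolons, each of 7 numbers parted by spaces: the turn, a rotation vector about the tool's x, y, z in rad, then the shift along the tool's x, y, z in cm, then the opening, from 0 (shut) to 1 (fully open). A call has 1 to 12 rows; each row shifts and turns the pose as measured when the row begins, along the tool's axes as they then stand; what a row does not reach is not made up. A row lasts 1/12 s, in which the tool goes at most 41.7 mm and 7.16 degrees, less where a joint would pass 70% of its speed; a pose out of reach is approached as far as the arm can. A call with a gripper value outside its range is refused whole. The fingers move at their own pace and stop on an object; FORCE is the grip in N (left out, the last holds). Time passes only in rows, so rows that do not move let the fingers close. It gives the time, the measured TCP pose, the force and the opening at its end, in the units of the state.
- sense(): the state, without advancing time (a new reading comes with each control period).
- grab_frame(name): name is "side" or "top"; returns the picture (384x512x3 uint8, red, green, blue); there is no depth.
- calibration(name): a dict with "K" (3x3 intrinsics, pixels), "cam_to_world" (4x4, takes a point from camera to world coordinates). Camera axes: x right, y up, looking along -z (the intrinsics and any distortion apply to the point x, -y, -z); pixel columns grow to the right and rows downward; lengths in mm; the calibration is good to about 2 mm. A picture is of the moment at which its call begins. calibration takes no time and is no camera call.
- finish_job(): hands the job in, once; it reports no verdict.
Trained networks look in the newest picture that a camera, given by its name, has taken for a name from the list of things; names that differ only in an ending like _2 or _b are one class to them, and where a whole thing is asked for, a point or a joint stands for the part that bears it (a point fixed in the world has none). Each returns a list of dicts, best first, with "conf" (0 to 1); they miss things now and then, are a little off and sometimes report something else, mostly with a low value. They report only what shows in the picture. A call takes as long as a camera call.
- spot_in(camera, query): "at" ([column, row] in pixels, amid what is visible of it).
The state is a dict: "t": time; "joint_positions": joint angles; "qd": joint speeds; "tau": joint torques, N m; "eef_pos": TCP position; "eef_rot": TCP orientation; "force": force on the tool from outside, world axes, zero at the start; "torque": the same for the moment, N m; "opening": finger opening in mm.
Only numpy, scipy, OpenCV 4.12 (cv2) and the standard library are available. Lean on these libraries where they do the work, as an engineer would, in place of code of your own. Each camera call takes 0.05 s, during which the arm holds its last target.

## Task

On the desk gauge, turn the aluminium blank on its post, without lifting it off the post, until its deep notch finds the orange key and it drops flat and fully home. Clear the eraser off the slideway onto the desk, and then, with the blank home, slide the jaw gently up to the blank until its sprung tip is pressed about half-way in (about 4 mm) and leave it there. Leave the other things on the desk where they are.

Things in the scene. Friction and masses are not known exactly. Their poses are not given: they have to be found in the camera images.
- gauge: blue checking gauge, fixed to the desk. Origin: on the desk under the centre of its round seat (124 mm across, top face 16 mm above the desk); z up. A steel post, 16 mm across, stands at the centre to 35 mm above the desk. From the seat a slideway, 60 mm wide (x from -30 to 30 mm) and also 16 mm high, runs along gauge +y to y = 205 mm.
- key (a point): the orange key on the seat, which lies along gauge +x from 34 to 56 mm off the centre, 10 mm wide (7 mm at its top) and 6.5 mm high, so that its outer end shows beyond the blank. This point: on the seat's face, 40 mm from the centre along gauge +x; the blank's deep notch bottom (point blank_notch) lies here when seated.
- blank_centre (a point): aluminium disc (the keyed blank), 96 mm across, 10 mm thick, about 0.2 kg, with a 19 mm bore that sits loosely on the gauge's post. Point: centre of the disc, half-way up; its own +x points at the deep notch, z up. At the start the disc rides on top of the key, slightly tilted (about 5 degrees); when its deep notch is turned over the key it drops and lies flat with this point 21 mm above the desk.
- blank_notch (a point): the deep notch in the disc's rim, 12.6 mm wide and cut in from the rim (48 mm) to 30 mm from the centre: the one that fits the key. Point: on the disc's underside, 40 mm from its centre. A second, shallow notch (7 mm deep, about 10 mm wide), 125 degrees anticlockwise from it (seen from above), does not fit the key.
- blank_pin (a point): brass pin, 12 mm across, standing 34 mm up from the disc's upper face, 38 mm from the disc's centre, 200.5 degrees anticlockwise (3.5 rad) from the deep notch. Point: on the pin's axis, half-way up the pin (17 mm above the disc's upper face). Push it sideways to turn the disc; about 2 to 4 N is enough until the notch finds the key, then the disc stops turning.
- eraser_centre (a point): white eraser with green sleeve, 40 x 20 x 13 mm, long along its x, left lying on the slideway between disc and jaw. Point: its centre. Lying on the slideway it is 22.5 mm above the desk, flat on the desk 6.5 mm.
- jaw (a joint): travel of the grey sliding jaw along the slideway towards the disc (gauge -y), m: 0 fully open, the sprung tip meets the seated disc at about 0.070. Stiff slide: about 8 N moves it, and it stays where it is left.
- jaw_post (a point): top of the black thumb post on the jaw, 72.5 mm above the desk; the post is 18 mm (gauge x) by 16 mm (gauge y) and 31.5 mm tall, standing at the middle of the grey jaw block, which is 44 mm (x) by 24 mm (y) and reaches from the slideway to 40.5 mm above the desk. At joint value 0 this point is at gauge x = 0, y = 144 mm, so the block's back face is at y = 156 mm.
- tip (a joint): how far the jaw's sprung measuring tip is pressed into the jaw, m: 0 free, 0.008 bottomed; spring 0.8 N per mm. The tip has a steel head and an 8 mm red neck that vanishes into the jaw as it is pressed.
- tip_face (a point): centre of the front face of the sprung tip's steel head (12 mm across), 23 mm above the desk; free, it is 26 mm ahead (gauge -y) of the jaw post's axis.
- jar: bystander: small glass jar with red lid, 62 mm across, 64 mm tall. Origin: centre of its underside.
- pencup: bystander: yellow pen cup with three pens, 70 mm across, 130 mm tall over the pens. Origin: centre of its underside.
- mug: bystander: white mug with handle, 74 mm across (115 mm over the handle), 80 mm tall. Origin: centre of its underside.
- phone: bystander: black phone lying flat, 150 x 72 x 9 mm, long along its x. Origin: centre of its underside.
- marker: bystander: red flat marker with white cap lying on the desk, 120 x 14 x 13 mm, long along its x. Origin: centre of its underside.
- tape: bystander: roll of clear tape lying flat, 56 mm across, 22 mm tall. Origin: centre of its underside.

How it is judged:
By the outcome, as a careful person would: the job done as asked, in the order asked, and still so for the second after the job is handed in, with the robot touching nothing.
It also fails if it takes over 67 s, if anything falls off the work surface, if the arm or the gripper's body presses on something with over 40 N, if the wrist force passes 120 N, or if a joint passes its speed limit or range.

## Working session

There is one attempt and no reset: what is moved stays moved. The work goes in short steps, Python scripts to look and compute and a shell command to move; the robot and the scene stay as the last step left them, time stands still between calls to the robot, and variables do not carry over. Pictures are saved under pics/ and viewed, and the job is handed in when it is done.

```bash
ls; mkdir -p pics; python3 - <<'E'
from rig import *
import cv2
s=sense();print(s)
for n in("side","top"):
    im=grab_frame(n);cv2.imwrite(f"pics/{n}0.png",im[:,:,::-1])
    c=calibration(n);print(n,c)
    for q in["gauge","key","blank_centre","blank_notch","blank_pin","eraser_centre","jaw_post","tip_face","jar","mug","pencup","phone","marker","tape"]:
        print(q,[( [round(v) for v in d["at"]],round(d["conf"],2)) for d in spot_in(n,q)][:2])
E
```

```text
pics
{'t': 0.0, 'joint_positions': array([-7.42866093e+01,  3.02796884e+01,  8.21566592e+01,  4.62321605e-04,
        6.76892920e+01, -1.02269094e+01]), 'qd': array([ 4.84711687e-02,  1.05749805e-01,  5.72453123e-02, -1.46351443e-02,
       -6.89756528e-05,  4.01769298e-02]), 'tau': array([-1.83269374e-03, -4.40053010e+01, -1.76592582e+01,  6.31045480e-02,
        5.83075185e-02, -1.68101919e-04]), 'eef_pos': array([ 273.23613536, -561.33108087,  238.56233968]), 'eef_rot': array([[ 8.99251784e-01,  4.37431006e-01, -5.86686479e-04],
       [ 4.37431220e-01, -8.99249389e-01,  2.11289644e-03],
       [ 3.96668959e-04, -2.15666088e-03, -9.99997596e-01]]), 'force': array([ 1.05593737,  0.64910818, -0.55018934]), 'torque': array([-0.007484  , -0.04084862, -0.02027225]), 'opening': 86.97247297717267}
side {'K': array([[485.61208351,   0.        , 253.37332623],
       [  0.        , 485.61208351, 191.96443496],
       [  0.        ,   0.        ,   1.        ]]), 'cam_to_world': array([[-9.97279843e-01,  2.56759878e-02, -6.90916719e-02,
         5.27524328e+02],
       [-7.26039789e-02, -5.
[... 940 characters left out ...]
,  7.24592104e-03,
         4.93476409e+01],
       [ 4.31913617e-03,  1.10641385e-01,  9.93851009e-01,
         8.44255247e+02],
       [ 0.00000000e+00,  0.00000000e+00,  0.00000000e+00,
         1.00000000e+00]])}
gauge [([292, 198], 0.79), ([386, 136], 0.62)]
key [([290, 202], 0.74)]
blank_centre [([342, 210], 0.84), ([337, 127], 0.21)]
blank_notch [([342, 212], 0.65)]
blank_pin [([341, 212], 0.72)]
eraser_centre [([298, 198], 0.5)]
jaw_post [([273, 195], 0.53)]
tip_face []
jar [([387, 135], 0.9)]
mug [([280, 120], 0.59), ([342, 212], 0.41)]
pencup [([336, 128], 0.56), ([289, 198], 0.56)]
phone [([412, 222], 0.85)]
marker [([208, 182], 0.55)]
tape [([352, 264], 0.76), ([343, 212], 0.37)]
```

```bash
python3 - <<'E'
import cv2
a=cv2.imread("pics/side0.png");b=cv2.imread("pics/top0.png")
cv2.imwrite("pics/s0c.png",cv2.resize(a[100:280,150:350],(800,720))[:600])
cv2.imwrite("pics/s0.png",a)
cv2.imwrite("pics/t0c.png",cv2.resize(b[100:290,190:440],(788,600),interpolation=cv2.INTER_CUBIC))
E
```

```text
(no output)
```

View pics/s0c.png

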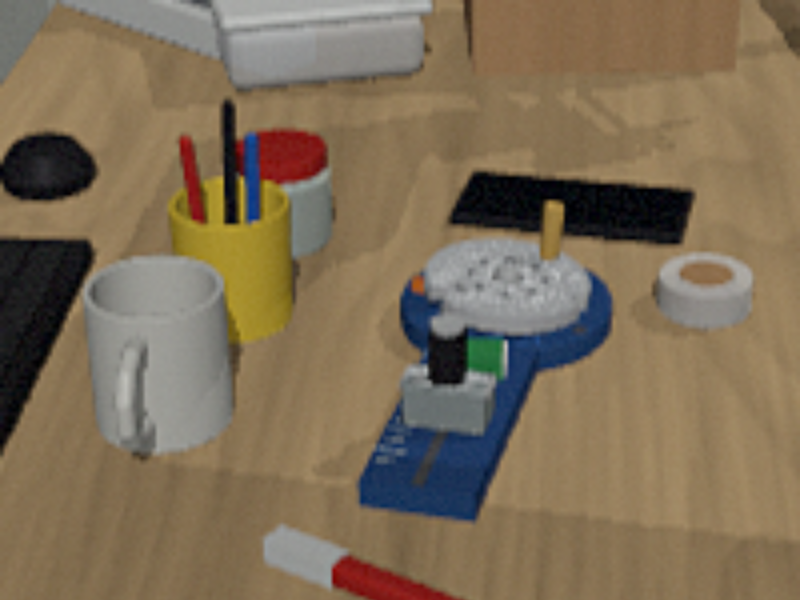

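View pics/t0c.png

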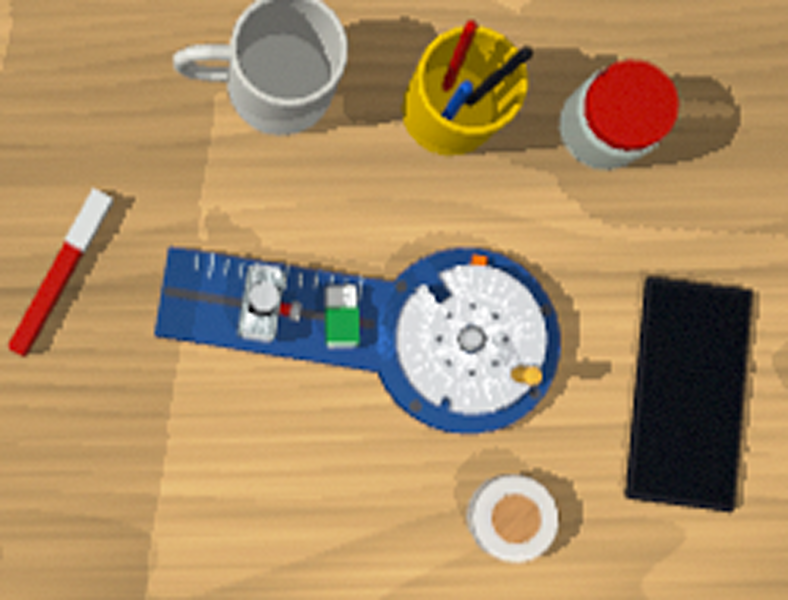

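View pics/s0.png

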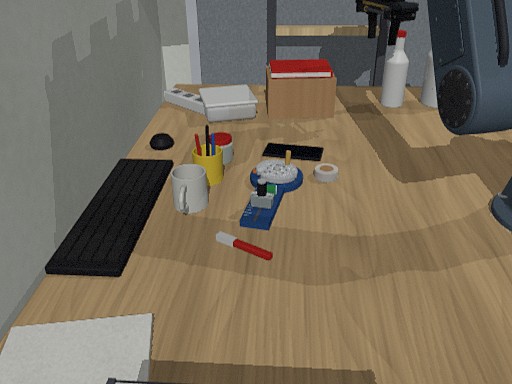

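The side view shows the gauge with the disc tilted on the key, and the eraser between the disc and the jaw. In the top crop the post is at (472,338), the key at (480,260), the deep notch at (438,293) and the pin foot at (517,372), so the disc has to turn clockwise by about 50°. The next step is the geometry.

```bash
cat > h.py <<'E'
from rig import *
import numpy as np, cv2
def w(n,px,z):
    c=calibration(n);T=c["cam_to_world"];K=c["K"]
    v=np.linalg.inv(K)@[px[0],px[1],1];d=T[:3,:3]@[v[0],-v[1],-v[2]];o=T[:3,3]
    return o+d*(z-o[2])/d[2]
def proj(n,P):
    c=calibration(n);T=c["cam_to_world"]
    p=T[:3,:3].T@(np.array(P,float)-T[:3,3]);q=c["K"]@[p[0],-p[1],-p[2]];return q[:2]/q[2]
E
python3 - <<'E'
from h import *
im=cv2.imread("pics/top0.png")
hsv=cv2.cvtColor(im,cv2.COLOR_BGR2HSV)
blue=((hsv[...,0]>95)&(hsv[...,0]<125)&(hsv[...,1]>120)&(hsv[...,2]>50))
blue[:, :235]=0;blue[:170]=0;blue[245:]=0;blue[:,375:]=0
ys,xs=np.nonzero(blue);print(len(xs),xs.min(),xs.max(),ys.min(),ys.max())
c=lambda x,y:(190+x/3.152-.35,100+y/3.158-.35)
f=np.round
for n,p,z in[("post",(472,338),35),("key",(480,260),20),("notch",(440,293),33),("shal",(446,401),33),("pintop",(533,374),66),("pinfoot",(515,374),30),("jawpost",(265,298),72.5),("eraser",(343,316),29),("eTL",(327,285),29),("eBR",(358,347),29),("end1",(170,248),16),("end2",(156,335),16),("pencup",(465,95),80),("jar",(632,103),64),("mug",(288,62),80),("tape",(514,518),22)]:
    print(n,f(w("top",c(*p),z)[:2],1))
# fit gauge pose: silhouette polygon
from scipy.optimize import minimize
def gauge_mask(x,y,a):
    t=np.linspace(0,2*np.pi,100)
    R=np.array([[np.cos(a),-np.sin(a)],[np.sin(a),np.cos(a)]])
    m=np.zeros((384*4,512*4),np.uint8)
    for z in(16,0):
     for pts in(np.c_[62*np.cos(t),62*np.sin(t)],np.array([[-30,0],[30,0],[30,205],[-30,205]])):
      P=pts@R.T+[x,y];q=np.array([proj("top",[*p,z]) for p in P])
      cv2.fillPoly(m,[np.int32(np.round((q+.5)*4))],255)
    return cv2.resize(m,(512,384),interpolation=cv2.INTER_AREA)/255.
full=blue.astype(np.uint8)
cs,_=cv2.findContours(full,cv2.RETR_EXTERNAL,cv2.CHAIN_APPROX_NONE)
F=np.zeros_like(full);cv2.drawContours(F,[max(cs,key=cv2.contourArea)],-1,1,-1)
p0=w("top",c(472,338),35)[:2]
cost=lambda v:np.abs(gauge_mask(p0[0]+v[0],p0[1]+v[1],v[2]/50)-F).sum()
best=min((minimize(cost,[0,0,a],method="Nelder-Mead",options=dict(initial_simplex=np.array([[0,0,a],[4,0,a],[0,4,a],[0,0,a+3]]))) for a in(-5,0,5)),key=lambda r:r.fun)
print(best.fun,p0,p0+best.x[:2],np.degrees(best.x[2]/50))
E
```

```text
2076 239 367 179 236
post [ 553.  -128.5]
key [ 605.5 -139.7]
notch [ 582.9 -109.6]
shal [ 513.2 -110.2]
pintop [ 527.6 -158.3]
pinfoot [ 529.4 -156.2]
jawpost [578.4   6.2]
eraser [570.  -46.6]
eTL [590.5 -37. ]
eBR [549.6 -55.5]
end1 [619.4  65. ]
end2 [561.8  75.6]
pencup [ 701.  -121.9]
jar [ 697.4 -231.3]
mug [724.8 -12.5]
tape [ 437.2 -152.6]Traceback (most recent call last):
  File "<stdin>", line 27, in <module>
  File "<stdin>", line 27, in <genexpr>
    res = _minimize_neldermead(fun, x0, args, callback, bounds=bounds,
                               **options)
    fxr = func(xr)
    fx = function(np.copy(x), *(wrapper_args + args))
  File "<stdin>", line 26, in <lambda>
  File "<stdin>", line 19, in gauge_mask
  File "h.py", line 8, in proj
    c=calibration(n);T=c["cam_to_world"]
ValueError: time passes only in moves, steps and waits
```

```bash
python3 - <<'E'
import pickle
from rig import *
pickle.dump({n:calibration(n) for n in("side","top")},open("cal.pkl","wb"))
E
sed -i 's/^def w/import pickle\nCAL=pickle.load(open("cal.pkl","rb"))\ndef w/; s/calibration(n)/CAL[n]/' h.py
cat > fit.py <<'E'
from h import *
from scipy.optimize import minimize
def masks(n,im,box):
    hsv=cv2.cvtColor(im,cv2.COLOR_BGR2HSV)
    b=((hsv[...,0]>95)&(hsv[...,0]<125)&(hsv[...,1]>120)&(hsv[...,2]>40)).astype(np.uint8)
    k=np.zeros_like(b);k[box[1]:box[3],box[0]:box[2]]=1;return b*k
def pts(x,y,a,z=16):
    t=np.linspace(0,2*np.pi,80);R=np.array([[np.cos(a),-np.sin(a)],[np.sin(a),np.cos(a)]])
    return [p@R.T+[x,y] for p in(np.c_[62*np.cos(t),62*np.sin(t)],np.array([[-30,0],[30,0],[30,205],[-30,205]]))]
def gm(n,x,y,a):
    m=np.zeros((384*4,512*4),np.uint8)
    for z in(16,8,0):
      for P in pts(x,y,a):
        q=np.array([proj(n,[*p,z]) for p in P]);cv2.fillPoly(m,[np.int32(np.round((q+.5)*4))],255)
    return cv2.resize(m,(512,384),interpolation=cv2.INTER_AREA)/255.
E
python3 - <<'E'
from fit import *
im=cv2.imread("pics/top0.png");b=masks("top",im,(235,170,375,245))
cs,_=cv2.findContours(b,cv2.RETR_EXTERNAL,cv2.CHAIN_APPROX_NONE)
F=np.zeros_like(b);cv2.drawContours(F,[max(cs,key=cv2.contourArea)],-1,1,-1)
cost=lambda v:np.abs(gm("top",553+v[0],-128+v[1],v[2]/50)-F).sum()
r=minimize(cost,[0,0,-9],method="Nelder-Mead",options=dict(initial_simplex=np.array([[0,0,-9],[4,0,-9],[0,4,-9],[0,0,-7]])))
x,y,a=553+r.x[0],-128+r.x[1],r.x[2]/50
print(r.fun,F.sum(),x,y,np.degrees(a))
b2=im.copy()
for P in pts(x,y,a):
    q=np.array([proj("top",[*p,16]) for p in P]);cv2.polylines(b2,[np.int32(np.round(q*16))],True,(0,255,255),1,shift=4)
s=cv2.imread("pics/side0.png")
for P in pts(x,y,a):
    q=np.array([proj("side",[*p,16]) for p in P]);cv2.polylines(s,[np.int32(np.round(q*16))],True,(0,255,255),1,shift=4)
o=np.hstack([cv2.resize(b2[165:255,230:380],(400,240)),cv2.resize(s[140:240,235:335],(400,400))[:240]]) if 0 else None
cv2.imwrite("pics/fit_t.png",cv2.resize(b2[165:255,230:380],(800,480)))
cv2.imwrite("pics/fit_s.png",cv2.resize(s[140:240,225:325],(600,600)))
E
```

```text
3315.8666666666663 1566 554.4158830054013 -127.82342705118313 -9.64410568247276
```

View pics/fit_t.png

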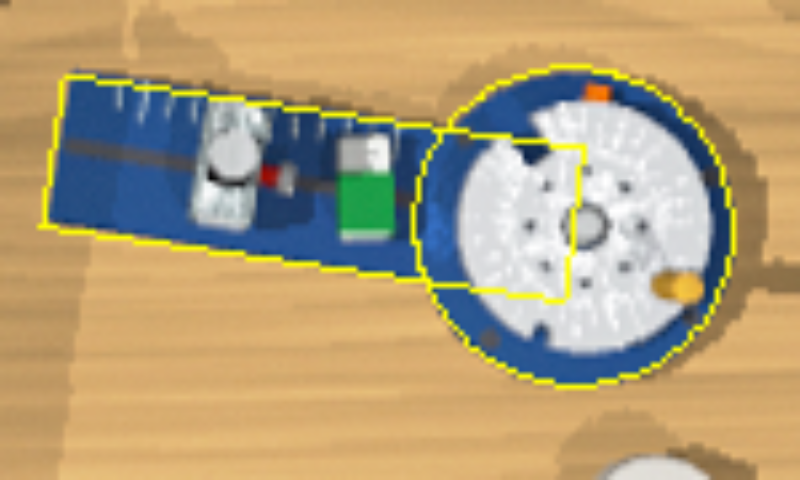

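View pics/fit_s.png

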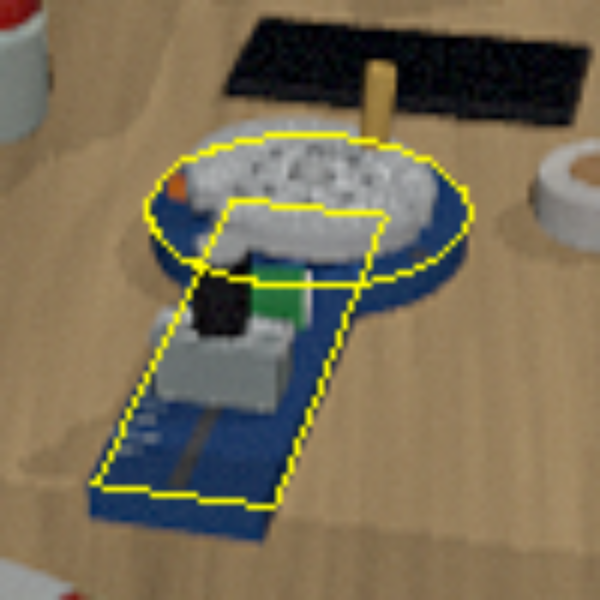

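The gauge fit overlays well in both views, giving a centre near (554.4, -127.8) and a yaw near -9.8°. I'll align the tool with the gauge axes first and shut the gripper.

```bash
cat >> h.py <<'E'
G=np.array([554.4,-127.8]);YAW=np.radians(-9.8)
RG=np.array([[np.cos(YAW),-np.sin(YAW)],[np.sin(YAW),np.cos(YAW)]])
def g(p): return RG.T@(np.array(p[:2])-G)
def st(target=None):
    s=sense();p=s["eef_pos"];R=s["eef_rot"]
    print("t",round(s["t"],2),"g",np.round(g(p),1),"z",round(p[2],1),"F_g",np.round(RG.T@s["force"][:2],1),round(s["force"][2],1),"open",round(s["opening"],1),"yaw",round(np.degrees(np.arctan2(R[1,0],R[0,0])),1),"tilt",np.round(R[:2,2],3))
    if target is not None:
        t=np.r_[G+RG@np.array(target[:2]),target[2]];print("need tool cm",np.round(R.T@(t-p)/10,2))
E
python3 -m inch '0 0 0.124 0 0 0 0; 0 0 0.124 0 0 0 0; 0 0 0.124 0 0 0 0; 0 0 0.124 0 0 0 0; 0 0 0.124 0 0 0 0; 0 0 0.03 0 0 0 0' 20
python3 -c "
from h import *
st((-24,-70,180))"
```

```text
t: 2.0
eef_pos: [273.4, -562.0, 239.5]
eef_rot: [[0.978, -0.211, -0.0], [-0.211, -0.978, 0.0], [-0.0, -0.0, -1.0]]
force: [0.1, -0.3, -0.2]
opening: 55.0
t 2.0 g [-203.  -475.6] z 239.5 F_g [ 0.2 -0.3] -0.2 open 55.0 yaw -12.2 tilt [-0.  0.]
need tool cm [ 16.21 -41.27   5.96]
```

```bash
python3 -m inch '0 0 -0.042 1.4 -3.6 0 0; 0 0 0 1.4 -3.7 0.3 0; 0 0 0 1.4 -3.7 0.3 0; 0 0 0 1.4 -3.7 0.3 0; 0 0 0 1.4 -3.7 0.3 0; 0 0 0 1.4 -3.7 0.3 0; 0 0 0 1.4 -3.7 0.3 0; 0 0 0 1.4 -3.7 0.3 0; 0 0 0 1.4 -3.7 0.5 0; 0 0 0 1.4 -3.7 0.5 0;0 0 0 1 -2 1 0; 0 0 0 0 0 0 0'
python3 -c "
from h import *
st((-24,-70,100))"
```

```text
t: 3.0
eef_pos: [498.1, -197.8, 196.1]
eef_rot: [[0.984, -0.179, 0.006], [-0.179, -0.984, -0.012], [0.008, 0.011, -1.0]]
force: [-0.2, -0.5, 0.6]
opening: 0.5
t 3.0 g [-43.5 -78.6] z 196.1 F_g [-0.1 -0.6] 0.6 open 0.5 yaw -10.3 tilt [ 0.006 -0.012]
need tool cm [ 1.87 -0.98  9.62]
```

```bash
python3 -m inch '0 0 0 1.8 0.8 3 0; 0 0 0 0 0 3 0; 0 0 0 0 0 3 0; 0 0 0 0 0 0.5 0; 0 0 0 0 0 0 0'
python3 -c "
from h import *
st((-24,-68,58))
im=grab_frame('side');cv2.imwrite('pics/s1.png',cv2.resize(im[90:240,200:350,::-1],(600,600)))
im=grab_frame('top');cv2.imwrite('pics/t1.png',cv2.resize(im[150:260,220:400,::-1],(800,489)))"
```

```text
t: 3.42
eef_pos: [519.3, -212.5, 101.9]
eef_rot: [[0.985, -0.173, 0.014], [-0.173, -0.985, -0.019], [0.017, 0.016, -1.0]]
force: [0.2, -0.3, 0.4]
opening: 0.3
t 3.42 g [-20.1 -89.4] z 101.9 F_g [ 0.2 -0.2] 0.4 open 0.3 yaw -9.9 tilt [ 0.014 -0.019]
need tool cm [-0.46 -2.21  4.35]
```

View pics/s1.png

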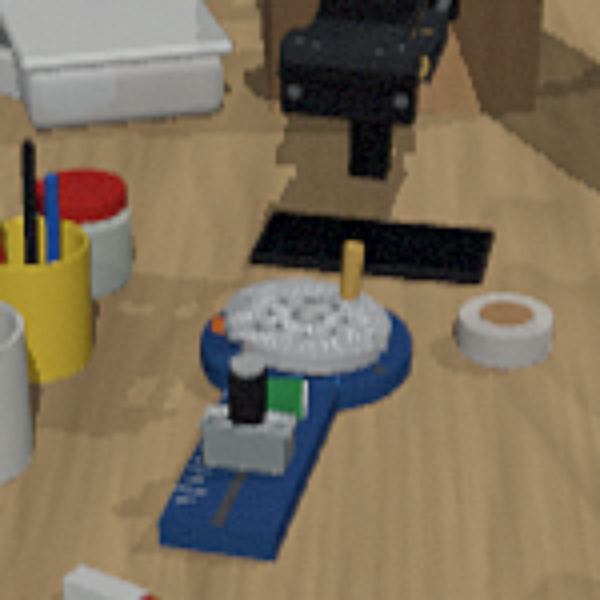

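View pics/t1.png

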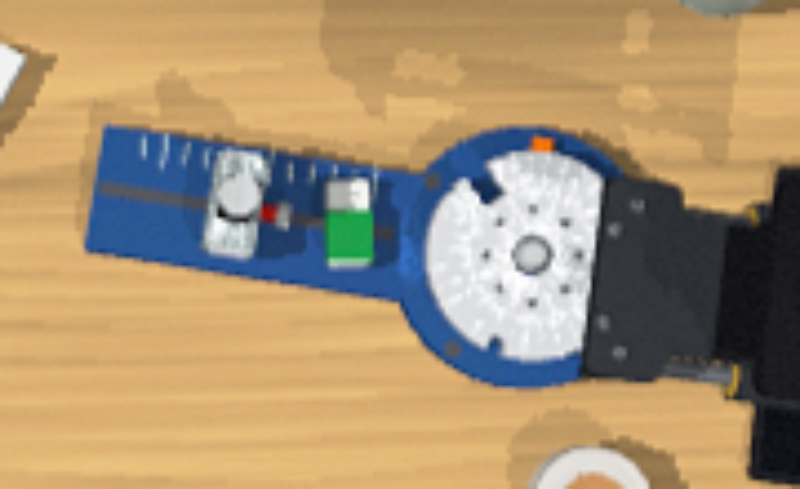

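```bash
python3 -m inch '0.016 -0.017 0 -0.4 0 2 0; 0 0 0 0 0 2 0; 0 0 0 0 -1 0.3 0; 0 0 0 0 -1 0 0; 0 0 0 0 0 0 0'
python3 -c "
from h import *
st((-24,-58,58))"
```

```text
t: 3.93
eef_pos: [524.3, -196.7, 68.8]
eef_rot: [[0.984, -0.177, 0.015], [-0.177, -0.984, -0.01], [0.017, 0.008, -1.0]]
force: [-0.3, 0.2, 0.9]
opening: 0.3
t 3.93 g [-17.9 -73. ] z 68.8 F_g [-0.3  0.1] 0.9 open 0.3 yaw -10.2 tilt [ 0.015 -0.01 ]
need tool cm [-0.64 -1.5   1.06]
```

```bash
python3 -m inch '0.01 -0.016 0 -0.6 0 1 0; 0 0 0 -0.3 -0.8 0.2 0; 0 0 0 -0.1 -0.5 0 0; 0 0 0 0 0 0 0'
python3 -c "
from h import *
st((-24,-58,58))"
python3 -m inch '0 0 0 -0.1 -0.4 0 0; 0 0 0 -0.1 -0.4 0 0;0 0 0 0 0 0 0'
python3 -c "
from h import *
st((-24,-58,58))"
```

```text
t: 4.27
eef_pos: [518.4, -180.6, 60.0]
eef_rot: [[0.985, -0.174, 0.006], [-0.174, -0.985, -0.0], [0.006, -0.001, -1.0]]
force: [0.1, -0.4, -0.2]
opening: 0.5
t 4.27 g [-26.5 -58.2] z 60.0 F_g [ 0.2 -0.3] -0.2 open 0.5 yaw -10.0 tilt [ 0.006 -0.   ]
need tool cm [ 0.25 -0.02  0.21]
t: 4.52
eef_pos: [518.0, -171.6, 60.8]
eef_rot: [[0.985, -0.173, 0.007], [-0.173, -0.985, -0.001], [0.007, 0.0, -1.0]]
force: [0.5, -1.0, -1.2]
opening: 0.7
t 4.52 g [-28.4 -49.3] z 60.8 F_g [ 0.6 -0.9] -1.2 open 0.7 yaw -10.0 tilt [ 0.007 -0.001]
need tool cm [0.44 0.87 0.28]
```

```bash
python3 -m inch '0 0 0 0 -0.4 0.1 0; 0 0 0 0 -0.4 0 0;0 0 0 -0.1 -0.4 0 0; 0 0 0 -0.1 -0.4 0 0'
python3 -c "
from h import *
st((-24,-58,58))
im=grab_frame('top');cv2.imwrite('pics/t2.png',cv2.resize(im[150:260,220:400,::-1],(800,489)))"
```

```text
t: 4.85
eef_pos: [519.0, -169.3, 62.8]
eef_rot: [[0.987, -0.161, 0.009], [-0.161, -0.987, -0.026], [0.013, 0.025, -1.0]]
force: [-5.6, -11.3, 0.5]
opening: 0.7
t 4.85 g [-27.8 -47. ] z 62.8 F_g [ -3.6 -12.1] 0.5 open 0.7 yaw -9.3 tilt [ 0.009 -0.026]
need tool cm [0.36 1.1  0.51]
```

View pics/t2.png

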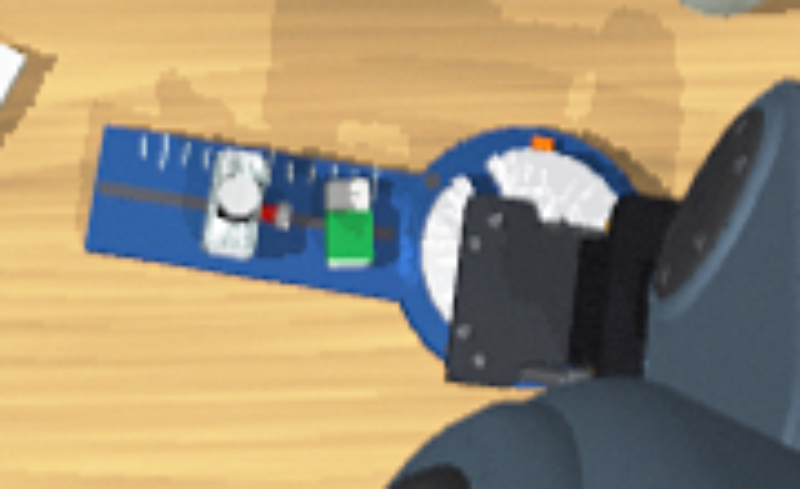

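The push was too radial: 12 N and barely any turn. I'll back off and rotate the tool so that it pushes along the tangent.

```bash
python3 -m inch '0 0 0 0 1 0 0; 0.012 -0.005 0 0 1 0 0; 0 0 -0.12 0 0.5 0 0; 0 0 -0.12 0 0 0 0; 0 0 -0.12 0 0 0 0; 0 0 -0.12 0 0 0 0;0 0 -0.12 0 0 0 0;0 0 -0.04 0 0 0 0; 0 0 0 0 0 0 0'
python3 -c "
from h import *
st((-5,-52,58))
im=grab_frame('top');cv2.imwrite('pics/t3.png',cv2.resize(im[150:260,220:400,::-1],(800,489)))
im=grab_frame('side');cv2.imwrite('pics/s3.png',cv2.resize(im[120:240,220:340,::-1],(600,600)))"
```

```text
t: 5.65
eef_pos: [515.9, -199.4, 63.5]
eef_rot: [[0.875, 0.483, 0.01], [0.483, -0.875, -0.014], [0.001, 0.017, -1.0]]
force: [-0.3, -0.4, 0.1]
opening: 0.3
t 5.65 g [-25.7 -77.1] z 63.5 F_g [-0.3 -0.4] 0.1 open 0.3 yaw 28.9 tilt [ 0.01  -0.014]
need tool cm [ 3.18 -0.67  0.55]
```

View pics/t3.png

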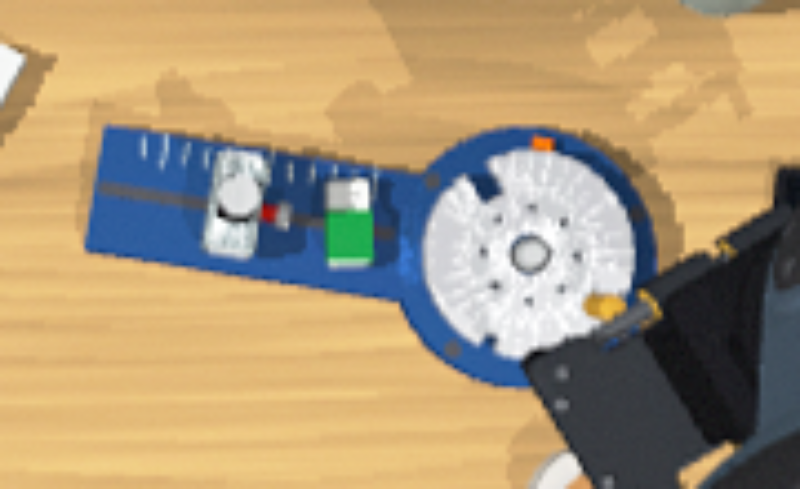

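View pics/s3.png

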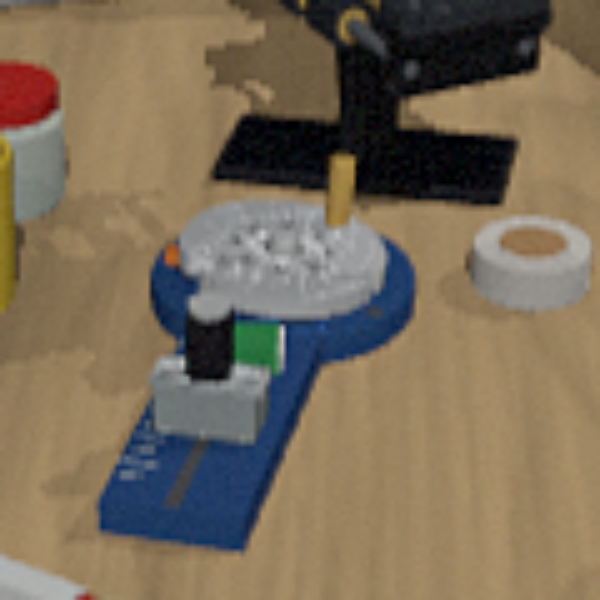

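```bash
python3 -m inch '0.01 -0.01 0 1.5 0 0.3 0; 0 0 0 1.5 0 0.2 0; 0 0 0 0.2 -0.3 0 0; 0 0 0 0 0 0 0'
python3 -c "
from h import *
st((-7,-50,58))"
```

```text
t: 6.08
eef_pos: [543.5, -180.7, 58.0]
eef_rot: [[0.879, 0.477, -0.005], [0.477, -0.879, -0.01], [-0.009, 0.006, -1.0]]
force: [0.1, -0.5, 0.3]
opening: 0.6
t 6.08 g [ -1.8 -54. ] z 58.0 F_g [ 0.2 -0.5] 0.3 open 0.6 yaw 28.5 tilt [-0.005 -0.01 ]
need tool cm [-0.17 -0.64 -0.  ]
```

```bash
python3 -m inch '0 0 0 -0.1 -0.5 0 0; 0 0 0 0 -0.5 0 0; 0 0 0 0 -0.4 0 0; 0 0 0 0 -0.4 0 0;0 0 0 0 -0.4 0 0;0 0 0 0 -0.4 0 0'
python3 -c "
from h import *
st((-7,-50,58))
im=grab_frame('top');cv2.imwrite('pics/t4.png',cv2.resize(im[150:260,220:400,::-1],(800,489)))"
```

```text
t: 6.58
eef_pos: [532.1, -164.2, 60.3]
eef_rot: [[0.876, 0.482, 0.006], [0.482, -0.876, -0.025], [-0.007, 0.025, -1.0]]
force: [-1.6, -4.7, 0.3]
opening: 0.1
t 6.58 g [-15.7 -39.6] z 60.3 F_g [-0.8 -4.9] 0.3 open 0.1 yaw 28.8 tilt [ 0.006 -0.025]
need tool cm [0.04 1.35 0.26]
```

View pics/t4.png

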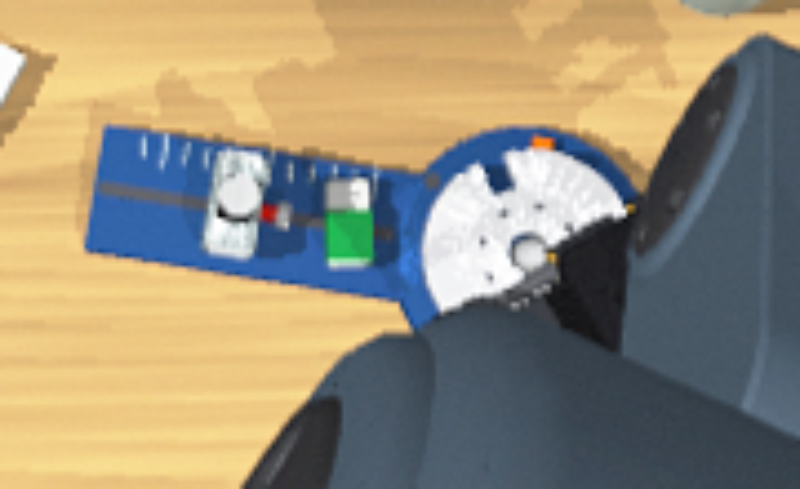

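The notch has moved to (498,180) in the crop, so the disc is turning at about 5 N. I'll keep pushing.

```bash
python3 -m inch '0.02 0 0 0 -0.5 0.1 0; 0.01 0 0 0 -0.5 0.1 0; 0 0 0 0 -0.5 0 0; 0 0 0 0 -0.5 0 0'
python3 -c "
from h import *
st((-7,-50,58))"
python3 -m inch '0.02 0 0 0 -0.5 0.1 0; 0.01 0 0 0 -0.5 0.1 0; 0 0 0 0 -0.5 0 0; 0 0 0 0 -0.5 0 0'
python3 -c "
from h import *
st((-7,-50,58))
im=grab_frame('top');cv2.imwrite('pics/t5.png',cv2.resize(im[150:260,220:400,::-1],(800,489)))"
```

```text
t: 6.97
eef_pos: [521.6, -146.3, 58.6]
eef_rot: [[0.877, 0.48, -0.007], [0.48, -0.877, 0.003], [-0.005, -0.006, -1.0]]
force: [3.5, -13.2, -5.0]
opening: -0.1
t 6.97 g [-29.1 -23.8] z 58.6 F_g [  5.7 -12.4] -5.0 open -0.1 yaw 28.7 tilt [-0.007  0.003]
need tool cm [0.11 3.43 0.03]
t: 7.3
eef_pos: [522.6, -145.3, 59.1]
eef_rot: [[0.871, 0.492, 0.005], [0.492, -0.871, -0.005], [0.002, 0.007, -1.0]]
force: [1.0, -15.3, -6.8]
opening: 0.3
t 7.3 g [-28.3 -22.7] z 59.1 F_g [  3.6 -14.9] -6.8 open 0.3 yaw 29.4 tilt [ 0.005 -0.005]
need tool cm [-0.08  3.47  0.13]
```

View pics/t5.png

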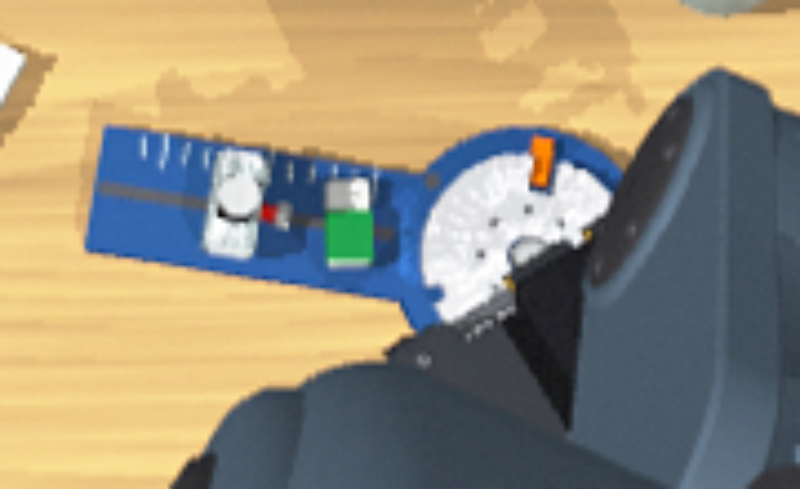

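The key now shows fully in the notch at (541,165), and the force has risen because the disc has stopped. I'll back off, lift and check.

```bash
python3 -m inch '0 0 0 0 1 0 0; 0 0 0 0 1 0 0; 0 0 0 0 0.6 -1 0; 0 0 0 0 0 -4 0.4; 0 0 0.12 -1 1 -2 0.4; 0 0 0.12 -1 1 0 0.4; 0 0 0.12 -1 1 0 0.4; 0 0 0.12 -2 1 0 0.4;0 0 0.12 -2 1 0 0.4;0 0 0.06 -2 0 0 0.4;0 0 0 0 0 0 0.4'
python3 -c "
from h import *
st()
im=grab_frame('top');cv2.imwrite('pics/top6.png',im[...,::-1]);cv2.imwrite('pics/t6.png',cv2.resize(im[150:260,220:400,::-1],(800,489)))
im=grab_frame('side');cv2.imwrite('pics/side6.png',im[...,::-1]);cv2.imwrite('pics/s6.png',cv2.resize(im[120:240,220:340,::-1],(600,600)))"
```

```text
t: 8.27
eef_pos: [457.3, -223.6, 129.8]
eef_rot: [[0.984, -0.177, -0.005], [-0.177, -0.984, 0.011], [-0.007, -0.01, -1.0]]
force: [-1.0, 0.7, -0.5]
opening: 33.9
t 8.27 g [ -79.4 -110.9] z 129.8 F_g [-1.2  0.6] -0.5 open 33.9 yaw -10.2 tilt [-0.005  0.011]
```

View pics/t6.png

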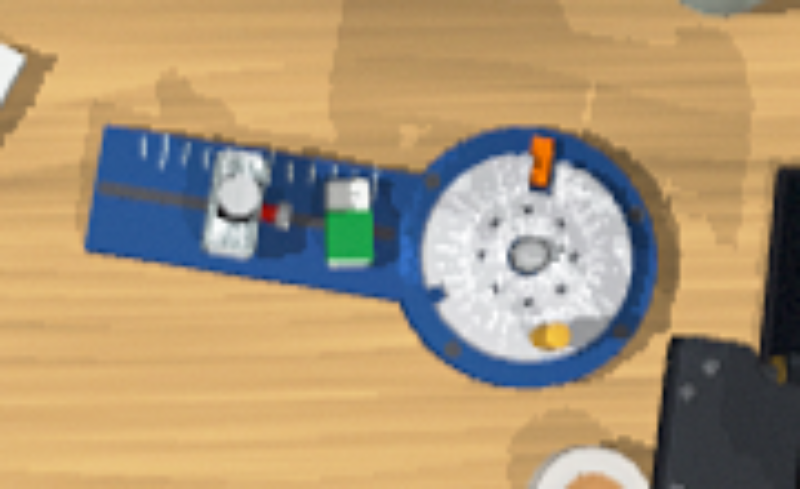

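View pics/s6.png

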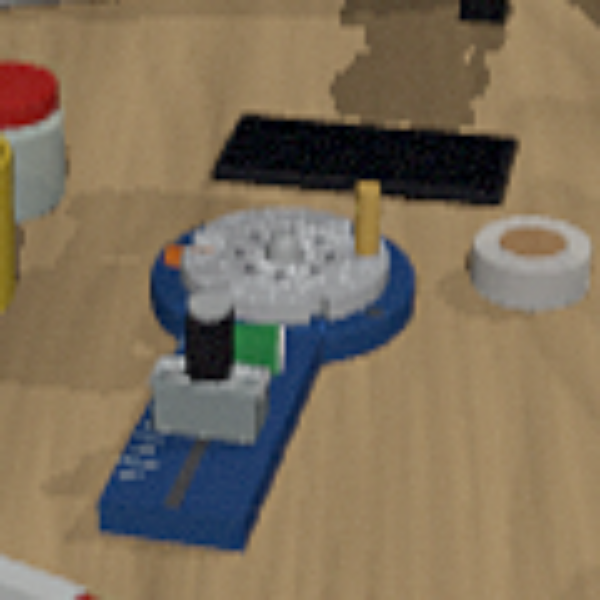

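```bash
python3 - <<'E'
from h import *
def ov(n,src,box,sc,out):
    im=cv2.imread(src)[box[1]:box[3],box[0]:box[2]];im=cv2.resize(im,None,fx=sc,fy=sc,interpolation=cv2.INTER_CUBIC)
    t=np.linspace(0,2*np.pi,60)
    def dr(P,col):
        q=np.array([(proj(n,[*(G+RG@np.array(p[:2])),p[2]])-box[:2]+.5)*sc for p in P]);cv2.polylines(im,[np.int32(q)],False,col,1)
    dr([(48*np.cos(a),48*np.sin(a),26) for a in t],(0,255,0))
    dr([(8*np.cos(a),8*np.sin(a),35) for a in t],(0,255,255))
    a=3.5;p=(38*np.cos(a),38*np.sin(a));dr([(*p,26),(*p,60)],(255,0,255))
    dr([(-30,0,16),(-30,205,16),(30,205,16),(30,0,16)],(255,255,0))
    cv2.imwrite(out,im)
ov("top","pics/top6.png",np.array([230,165,380,255]),5,"pics/o6t.png")
ov("side","pics/side6.png",np.array([230,150,330,240]),6,"pics/o6s.png")
E
```

```text
(no output)
```

View pics/o6t.png

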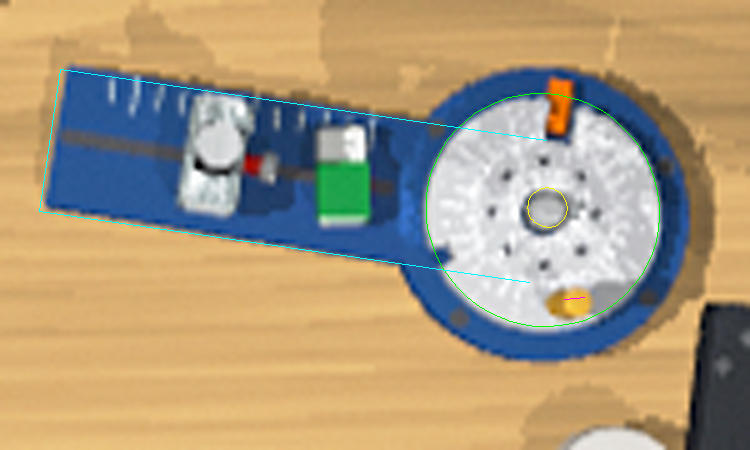

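View pics/o6s.png

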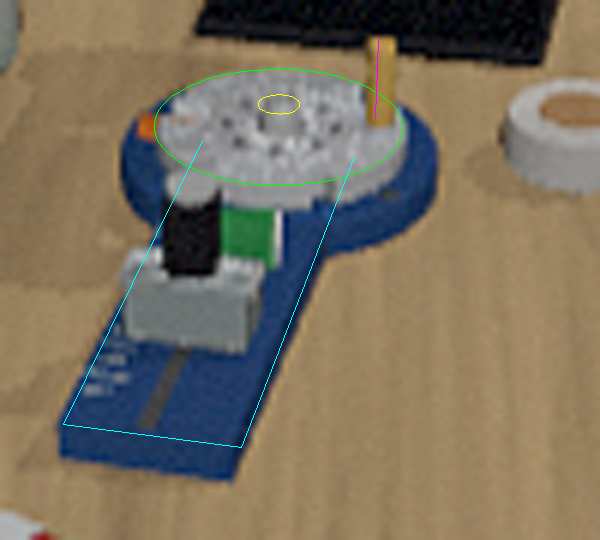

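The overlays of the flat disc (rim at z = 26, with the pin and post positions) agree in both views, so the blank is home. Next is the eraser. I'll push it off the slideway towards -x with the closed fingers.

```bash
python3 - <<'E'
from h import *
for n,p,z in[("jawpost",(219,145),72.5),("eraser",(344,175),29),("eTL",(318,124),29),("eBR",(371,226),29)]:
    print(n,np.round(g(w("top",(230+p[0]/5-.5,165+p[1]/5-.5),z)),1))
st((40,82,130))
E
python3 -m inch '0 0 0 2.4 -3.4 0 0; 0 0 0 2.4 -3.4 0 0; 0 0 0 2.4 -3.4 0 0; 0 0 0 2.4 -3.4 0 0; 0 0 0 2.4 -3.4 0 0; 0 0 0 0 0 0 0'
python3 -c "
from h import *
st((40,82,60))"
```

```text
jawpost [  1.7 137. ]
eraser [ 1.9 83.1]
eTL [21.2 96.4]
eBR [-17.3  69.4]
t 8.37 g [ -74.9 -112.2] z 130.4 F_g [0.4 0.4] 0.3 open 34.7 yaw -10.0 tilt [0.001 0.007]
need tool cm [ 11.43 -19.45   0.16]
t: 8.87
eef_pos: [619.5, -77.3, 132.2]
eef_rot: [[0.985, -0.173, 0.011], [-0.173, -0.985, 0.008], [0.01, -0.01, -1.0]]
force: [0.1, 0.3, 0.3]
opening: 4.3
t 8.87 g [55.5 60.8] z 132.2 F_g [0.1 0.3] 0.3 open 4.3 yaw -10.0 tilt [0.011 0.008]
need tool cm [-1.63 -2.04  7.22]
```

```bash
python3 -m inch '0 0 0 -0.8 -1.6 2 0; 0 0 0 0 -0.6 3 0; 0 0 0 0 0 2 0; 0 0 0 0 0 0 0'
python3 -c "
from h import *
st((42,84,38))"
```

```text
t: 9.2
eef_pos: [625.8, -46.4, 61.9]
eef_rot: [[0.987, -0.157, 0.024], [-0.157, -0.988, 0.007], [0.022, -0.01, -1.0]]
force: [-0.6, 0.3, -0.1]
opening: 0.2
t 9.2 g [56.5 92.4] z 61.9 F_g [-0.6  0.2] -0.1 open 0.2 yaw -9.0 tilt [0.024 0.007]
need tool cm [-1.52  0.85  2.35]
```

```bash
python3 -m inch '-0.01 -0.022 0.01 -0.4 0.7 1.2 0; 0 0 0 -0.4 0.2 1 0; 0 0 0 0 0 0.2 0; 0 0 0 0 0 0 0'
python3 -c "
from h import *
st((36,84,37))"
```

```text
t: 9.53
eef_pos: [619.6, -52.1, 37.6]
eef_rot: [[0.987, -0.161, 0.001], [-0.161, -0.987, 0.001], [0.001, -0.001, -1.0]]
force: [0.5, -0.2, 0.4]
opening: 0.5
t 9.53 g [51.3 85.7] z 37.6 F_g [ 0.5 -0.1] 0.4 open 0.5 yaw -9.3 tilt [0.001 0.001]
need tool cm [-1.54  0.16  0.06]
```

Now push in -x.

```bash
python3 -m inch '0 0 0 -1 0.1 0 0; 0 0 0 -1 0 0 0; 0 0 0 -1 0 0 0; 0 0 0 -1 0 0 0; 0 0 0 -1 0 0 0'
python3 -c "
from h import *
st((-25,84,37))
im=grab_frame('side');cv2.imwrite('pics/s7.png',cv2.resize(im[120:240,220:340,::-1],(600,600)))"
```

```text
t: 9.95
eef_pos: [575.4, -46.4, 42.6]
eef_rot: [[0.987, -0.16, 0.016], [-0.16, -0.987, -0.002], [0.016, -0.0, -1.0]]
force: [0.4, -0.2, 0.2]
opening: 0.5
t 9.95 g [ 6.8 83.8] z 42.6 F_g [ 0.4 -0.1] 0.2 open 0.5 yaw -9.2 tilt [ 0.016 -0.002]
need tool cm [-3.19 -0.05  0.51]
```

View pics/s7.png

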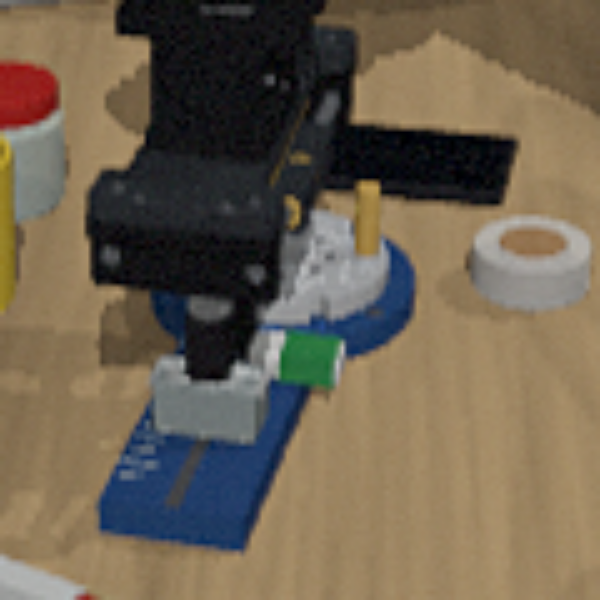

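The eraser is sliding off towards the robot side. The TCP has crept up 5 mm, so I'll lower it a little and continue.

```bash
python3 -m inch '0 -0.015 0 -0.7 0 0.35 0; 0 0 0 -0.8 0 0.2 0; 0 0 0 -0.8 0 0.1 0; 0 0 0 -0.8 0 0.1 0'
python3 -c "
from h import *
st((-35,84,37))
im=grab_frame('side');cv2.imwrite('pics/s8.png',cv2.resize(im[120:240,220:340,::-1],(600,600)))"
```

```text
t: 10.33
eef_pos: [543.7, -41.3, 37.2]
eef_rot: [[0.987, -0.16, 0.004], [-0.16, -0.987, -0.001], [0.004, 0.0, -1.0]]
force: [-0.2, -0.1, -0.1]
opening: 0.3
t 10.33 g [-25.3  83.4] z 37.2 F_g [-0.2 -0.1] -0.1 open 0.3 yaw -9.2 tilt [ 0.004 -0.001]
need tool cm [-0.97 -0.07  0.02]
```

View pics/s8.png

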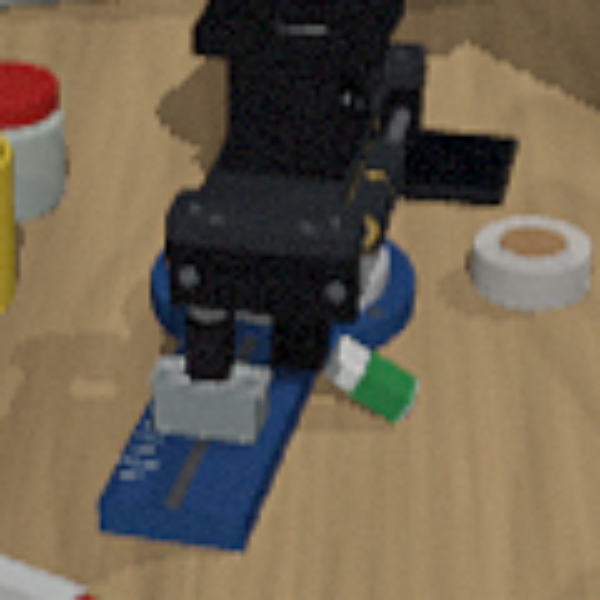

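It has tipped over the edge with the white end still on it. A bit further should clear it.

```bash
python3 -m inch '0 0 0 -0.8 0 0.1 0; 0 0 0 -0.8 0 0.1 0; 0 0 0 -0.6 0 0.1 0;0 0 0 -0.4 0 0 0; 0 0 0 0 0 0 0'
python3 -c "
from h import *
st((-35,84,37))
im=grab_frame('side');cv2.imwrite('pics/s9.png',cv2.resize(im[120:240,220:340,::-1],(600,600)))"
```

```text
t: 10.8
eef_pos: [512.0, -35.7, 33.2]
eef_rot: [[0.987, -0.16, -0.003], [-0.16, -0.987, 0.001], [-0.003, -0.001, -1.0]]
force: [-0.5, -0.4, 1.0]
opening: 0.2
t 10.8 g [-57.5  83.5] z 33.2 F_g [-0.4 -0.5] 1.0 open 0.2 yaw -9.2 tilt [-0.003  0.001]
need tool cm [ 2.25 -0.02 -0.38]
```

View pics/s9.png

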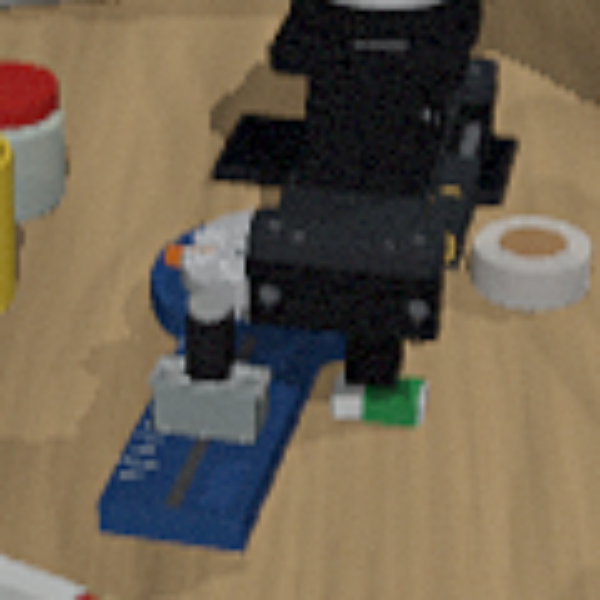

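The eraser is on the desk beside the slideway. I'll lift and go behind the jaw.

```bash
python3 -m inch '0 0 0 0 0 -4 0; 0 0 0 0 0 -4 0; 0 0 0.01 2 -3 -1 0; 0 0 0 2 -3 0 0; 0 0 0 1 -2 0 0; 0 0 0 0 -1 0 0; 0 0 0 0 0 0 0'
python3 -c "
from h import *
st((1,185,90))
im=grab_frame('side');cv2.imwrite('pics/s10.png',cv2.resize(im[120:240,220:340,::-1],(600,600)))
im=grab_frame('top');cv2.imwrite('pics/t10.png',cv2.resize(im[150:260,220:400,::-1],(800,489)))"
```

```text
t: 11.43
eef_pos: [581.2, 46.0, 122.0]
eef_rot: [[0.984, -0.176, -0.008], [-0.176, -0.984, 0.005], [-0.009, -0.004, -1.0]]
force: [0.5, -0.6, 0.0]
opening: 0.3
t 11.43 g [ -3.1 175.9] z 122.0 F_g [ 0.6 -0.5] 0.0 open 0.3 yaw -10.1 tilt [-0.008  0.005]
need tool cm [ 0.44 -0.9   3.2 ]
```

View pics/s10.png

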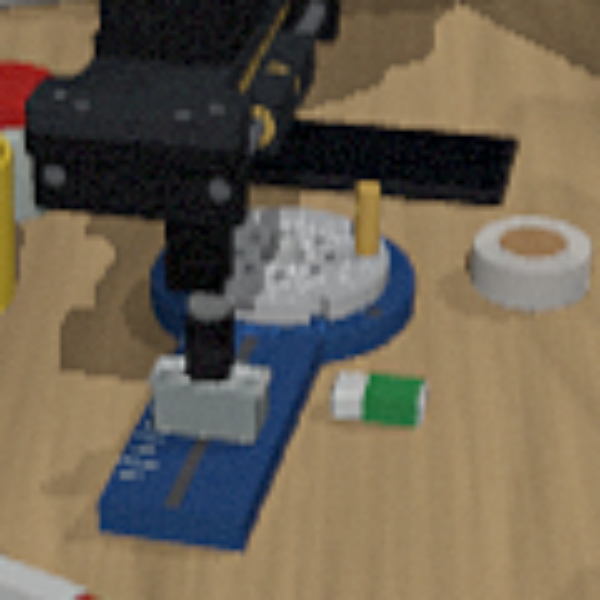

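View pics/t10.png

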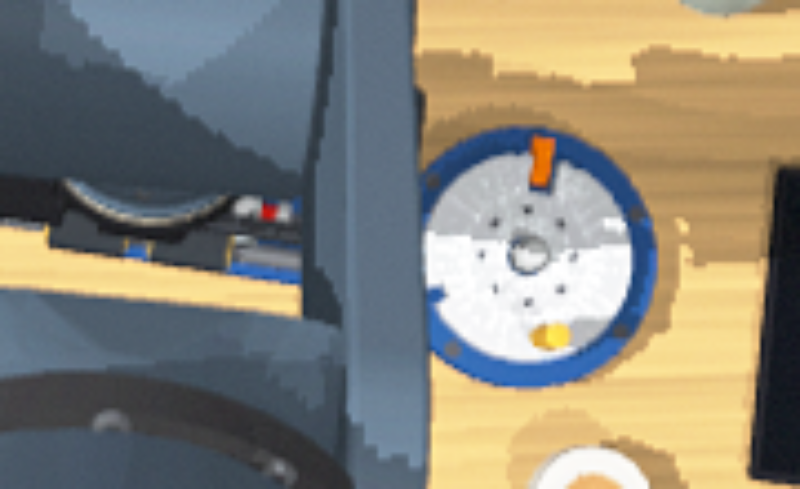

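```bash
python3 -m inch '0 0 0 0.4 -0.9 2 0; 0 0 0 0 0 2.5 0; 0 0 0 0 0 2 0; 0 0 0 0 0 0 0'
python3 -c "
from h import *
st((1,183,40))"
```

```text
t: 11.87
eef_pos: [581.5, 48.6, 55.0]
eef_rot: [[0.984, -0.18, -0.013], [-0.18, -0.984, 0.003], [-0.013, -0.001, -1.0]]
force: [-0.6, -0.1, 0.6]
opening: 0.4
t 11.87 g [ -3.3 178.4] z 55.0 F_g [-0.6 -0.2] 0.6 open 0.4 yaw -10.4 tilt [-0.013  0.003]
need tool cm [ 0.44 -0.46  1.49]
```

```bash
python3 -m inch '0 0.013 -0.01 0.4 0 0.9 0; 0 0 0 0.2 0 0.5 0; 0 0 0 0 0.6 0.1 0;0 0 0 0 0 0 0'
python3 -c "
from h import *
st((1,165,40))
im=grab_frame('side');cv2.imwrite('pics/s11.png',cv2.resize(im[120:240,220:340,::-1],(600,600)))"
```

```text
t: 12.2
eef_pos: [582.3, 37.6, 39.1]
eef_rot: [[0.985, -0.174, -0.007], [-0.174, -0.985, 0.001], [-0.007, 0.001, -1.0]]
force: [0.6, 0.3, 0.3]
opening: 0.4
t 12.2 g [ -0.7 167.7] z 39.1 F_g [0.5 0.4] 0.3 open 0.4 yaw -10.0 tilt [-0.007  0.001]
need tool cm [ 0.17  0.27 -0.09]
```

View pics/s11.png

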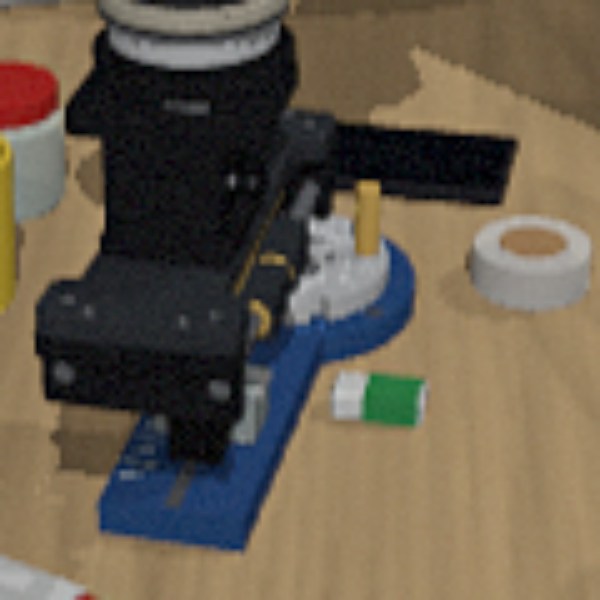

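```bash
python3 -m inch '0 0 0 0.1 0.3 0 0; 0 0 0 0 0.3 0 0; 0 0 0 0 0.3 0 0'
python3 -c "
from h import *
st()"
python3 -m inch '0 0 0 0 0.4 0 0; 0 0 0 0 0.4 0 0'
python3 -c "
from h import *
st()"
python3 -m inch '0 0 0 0 0.4 0 0; 0 0 0 0 0.4 0 0'
python3 -c "
from h import *
st()"
```

```text
t: 12.5
eef_pos: [583.0, 28.0, 41.6]
eef_rot: [[0.985, -0.175, -0.004], [-0.175, -0.985, 0.001], [-0.004, -0.001, -1.0]]
force: [0.2, 7.9, -2.3]
opening: 0.6
t 12.5 g [  1.6 158.4] z 41.6 F_g [-1.1  7.9] -2.3 open 0.6 yaw -10.1 tilt [-0.004  0.001]
t: 12.67
eef_pos: [582.0, 22.9, 41.9]
eef_rot: [[0.984, -0.178, -0.001], [-0.178, -0.984, 0.007], [-0.003, -0.006, -1.0]]
force: [2.6, 8.0, -2.6]
opening: 0.5
t 12.67 g [  1.5 153.2] z 41.9 F_g [1.2 8.4] -2.6 open 0.5 yaw -10.3 tilt [-0.001  0.007]
t: 12.83
eef_pos: [581.2, 18.4, 42.0]
eef_rot: [[0.983, -0.181, 0.001], [-0.181, -0.983, 0.012], [-0.001, -0.012, -1.0]]
force: [2.5, 7.6, -3.2]
opening: 0.7
t 12.83 g [  1.5 148.6] z 42.0 F_g [1.1 7.9] -3.2 open 0.7 yaw -10.4 tilt [0.001 0.012]
```

```bash
python3 -m inch '-0.012 0 -0.01 0 0.5 0.1 0; 0 0 -0.005 0 0.5 0 0; -0.005 0 -0.005 0 0.5 0 0; -0.005 0 0 0 0.5 0 0;0 0 0 0 0.5 0 0;-0.005 0 0 0 0.5 0 0;0 0 0 0 0.5 0 0; -0.005 0 0 0 0.5 0 0'
python3 -c "
from h import *
st()
im=grab_frame('top');cv2.imwrite('pics/t12.png',cv2.resize(im[150:260,220:400,::-1],(800,489)))
im=grab_frame('side');cv2.imwrite('pics/s12.png',cv2.resize(im[120:240,220:340,::-1],(600,600)))"
```

```text
t: 13.5
eef_pos: [576.4, -6.4, 42.1]
eef_rot: [[0.986, -0.169, 0.003], [-0.169, -0.986, 0.002], [0.003, -0.003, -1.0]]
force: [2.8, 8.0, -3.0]
opening: 0.8
t 13.5 g [  1.  123.4] z 42.1 F_g [1.4 8.3] -3.0 open 0.8 yaw -9.7 tilt [0.003 0.002]
```

View pics/s12.png

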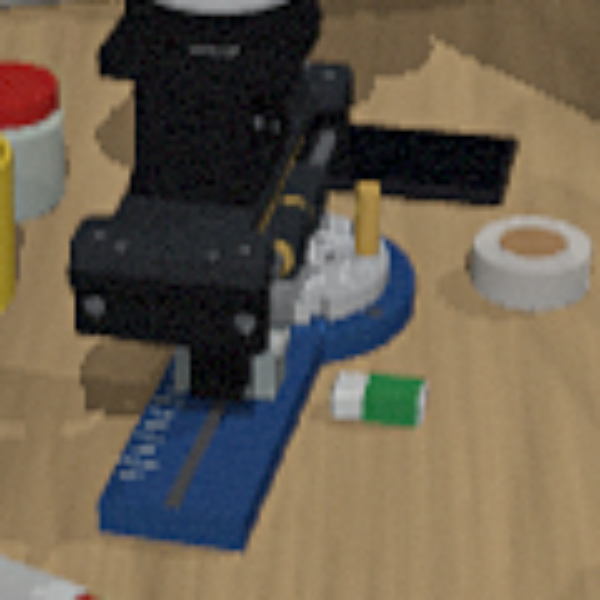

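View pics/t12.png

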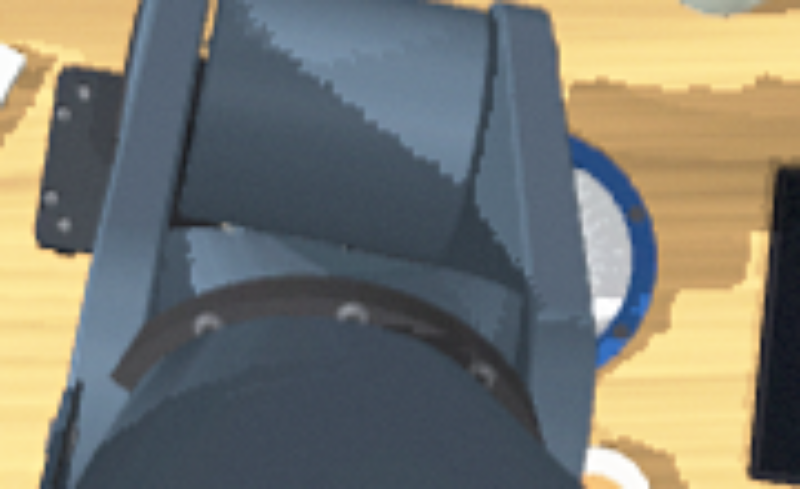

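```bash
python3 -m inch '0 0 0 0 0.5 0 0; -0.003 0 0 0 0.5 0 0;0 0 0 0 0.5 0 0; -0.003 0 0 0 0.5 0 0; 0 0 0 0 0.5 0 0' >/dev/null
python3 -c "
from h import *
st()"
for i in 1; do python3 -m inch '0 0 0 0 0.4 0 0; 0 0 0 0 0.4 0 0' >/dev/null; python3 -c "
from h import *
st()"; done
```

```text
t 14.02 g [  0.8 107.5] z 42.2 F_g [0.9 9. ] -1.1 open 0.7 yaw -10.0 tilt [0.007 0.009]
t 14.18 g [  0.8 103. ] z 42.3 F_g [1.2 8.1] -2.2 open 0.6 yaw -10.1 tilt [0.009 0.014]
```

```bash
python3 -m inch '-0.01 0 0 0 0.4 0 0' >/dev/null; python3 -c "
from h import *
st()"; python3 -m inch '0 0 0 0 0.4 0 0' >/dev/null; python3 -c "
from h import *
st()"; python3 -m inch '0 0 0 0 0.4 0 0' >/dev/null; python3 -c "
from h import *
st()"
```

```text
t 14.27 g [  0.8 100.5] z 42.2 F_g [1.3 8.6] -3.4 open 0.5 yaw -10.2 tilt [0.008 0.007]
t 14.35 g [ 0.8 98.5] z 42.2 F_g [1.1 8.3] -2.1 open 0.1 yaw -10.2 tilt [0.009 0.009]
t 14.43 g [ 0.8 96.3] z 42.3 F_g [0.8 7.5] -1.6 open 0.7 yaw -10.3 tilt [0.01  0.012]
```

```bash
python3 -m inch '-0.01 0 0 0 0.4 0 0' >/dev/null; python3 -c "
from h import *
st()"; python3 -m inch '0 0 0 0 0.35 0 0' >/dev/null; python3 -c "
from h import *
st()"
```

```text
t 14.52 g [ 0.8 94. ] z 42.2 F_g [1.5 8.8] -5.3 open 0.4 yaw -10.3 tilt [0.009 0.005]
t 14.6 g [ 0.8 92.6] z 42.2 F_g [1.1 9.6] -2.5 open 0.5 yaw -10.4 tilt [0.01  0.008]
```

The force is just starting to rise, at 9.6 N. I'll retreat and look before going further.

```bash
python3 -m inch '0 0 0 0 -1 0 0; 0 0 0 0 -1.5 0 0; 0 0 0 0 -0.5 -2 0; 0 0 0 0 0 -4 0; 0 0 0 -4 0 -2 0; 0 0 0 -4 0 0 0; 0 0 0 -4 0 0 0; 0 0 0 -3 0 0 0; 0 0 0 -3 0 0 0; 0 0 0 0 0 0 0'
cat > look.py <<'E'
from h import *
import sys
k=sys.argv[1]
st()
im=grab_frame('top');cv2.imwrite(f'pics/top{k}.png',im[...,::-1]);cv2.imwrite(f'pics/t{k}.png',cv2.resize(im[165:245,250:360,::-1],(792,576),interpolation=cv2.INTER_CUBIC))
im=grab_frame('side');cv2.imwrite(f'pics/side{k}.png',im[...,::-1]);cv2.imwrite(f'pics/s{k}.png',cv2.resize(im[130:230,230:330,::-1],(600,600),interpolation=cv2.INTER_CUBIC))
E
python3 look.py 13
```

```text
t: 15.43
eef_pos: [400.4, 28.1, 124.5]
eef_rot: [[0.984, -0.177, 0.022], [-0.177, -0.984, 0.003], [0.021, -0.007, -1.0]]
force: [-1.4, 0.5, 0.0]
opening: 0.6
t 15.43 g [-178.3  127.4] z 124.5 F_g [-1.4  0.2] 0.0 open 0.6 yaw -10.2 tilt [0.022 0.003]
```

View pics/t13.png

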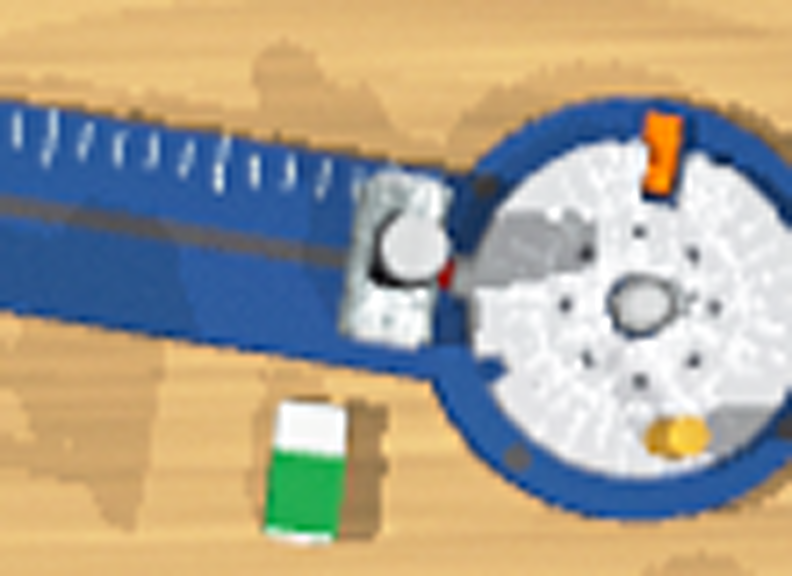

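View pics/s13.png

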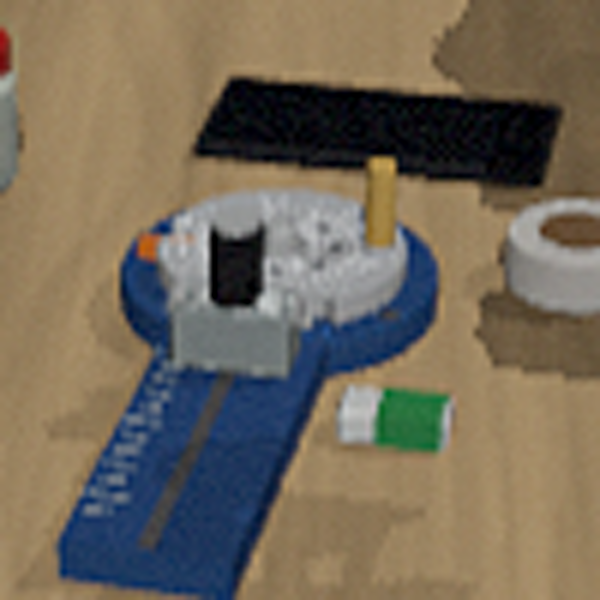

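```bash
cat > red.py <<'E'
from h import *
import sys
def meas(f,n="top",ypost=None):
    im=cv2.imread(f).astype(float)
    # rows along gauge y at x offsets, sample at z=23+? neck top ~ z=25
    ys=np.arange(ypost-44,ypost+6,0.5)
    out=np.zeros(len(ys));lum=np.zeros(len(ys))
    for x in np.arange(-8,8.1,0.5):
        pts=np.array([proj(n,[*(G+RG@np.array([x,y])),25]) for y in ys],np.float32)
        v=cv2.remap(im,pts[:,0].copy()[None],pts[:,1].copy()[None],cv2.INTER_LINEAR)[0]
        out+=np.clip(v[:,2]-(v[:,0]+v[:,1])/2-15,0,None)*.5
    return ys,out
for f,yp in[("pics/top0.png",137),("pics/top6.png",137),(sys.argv[1],float(sys.argv[2]))]:
    ys,o=meas(f,ypost=yp)
    print(f,"red integral",round(o.sum()*.5),"centroid rel",round((ys*o).sum()/o.sum(),2),"profile",np.round(o[::2]).astype(int).tolist()[::1])
E
python3 red.py pics/top13.png 72
python3 - <<'E'
from h import *
for f,gp in(("pics/top6.png",137),("pics/top13.png",72)):
    im=cv2.imread(f)
# block displacement via template match of post top
a=cv2.imread("pics/top6.png");b=cv2.imread("pics/top13.png")
for nm,img in(("6",a),("13",b)):
    pass
p6=proj("top",[*(G+RG@np.array([1.7,137])),72.5]);print(p6)
for k in(70,71,72,73,74):print(k,proj("top",[*(G+RG@np.array([1.7,k])),72.5]), proj("top",[*(G+RG@np.array([0,k+12])),40.5]))
E
```

```text
pics/top0.png red integral 4636 centroid rel 120.56 profile [0, 0, 0, 0, 0, 0, 0, 0, 0, 0, 0, 0, 0, 0, 0, 0, 0, 0, 0, 0, 0, 0, 0, 63, 266, 500, 660, 748, 743, 737, 639, 271, 19, 0, 0, 0, 0, 0, 0, 0, 0, 0, 0, 0, 0, 0, 0, 0, 0, 0]
pics/top6.png red integral 4775 centroid rel 120.56 profile [0, 0, 0, 0, 0, 0, 0, 0, 0, 0, 0, 0, 0, 0, 0, 0, 0, 0, 0, 0, 0, 0, 0, 65, 273, 513, 678, 774, 767, 756, 655, 281, 22, 0, 0, 0, 0, 0, 0, 0, 0, 0, 0, 0, 0, 0, 0, 0, 0, 0]
pics/top13.png red integral 1919 centroid rel 54.92 profile [0, 0, 0, 0, 0, 0, 0, 0, 0, 0, 0, 0, 0, 0, 0, 0, 0, 0, 0, 0, 0, 0, 0, 0, 5, 221, 479, 550, 499, 165, 0, 0, 0, 0, 0, 0, 0, 0, 0, 0, 0, 0, 0, 0, 0, 0, 0, 0, 0, 0]
[273.32325822 193.50790998]
70 [307.49986044 198.45906787] [299.34327945 199.96506766]
71 [306.98925563 198.38509665] [298.85287204 199.8939836 ]
72 [306.47866617 198.31112765] [298.36247879 199.8229016 ]
73 [305.96809207 198.23716088] [297.87209972 199.75182165]
74 [305.45753332 198.16319633] [297.38173481 199.68074375]
```

```bash
cat > jaw.py <<'E'
from h import *
import sys
def rect(f,z,y0,y1,n="top",s=0.25,x0=-34,x1=34):
    im=cv2.imread(f);xs=np.arange(x0,x1,s);ys=np.arange(y0,y1,s)
    # homography from 4 corners
    src=np.array([proj(n,[*(G+RG@np.array(p)),z]) for p in((x0,y0),(x1,y0),(x1,y1),(x0,y1))],np.float32)
    dst=np.array([(0,0),((x1-x0)/s,0),((x1-x0)/s,(y1-y0)/s),(0,(y1-y0)/s)],np.float32)
    H=cv2.getPerspectiveTransform(src,dst)
    return cv2.warpPerspective(im,H,(len(xs),len(ys)),flags=cv2.INTER_CUBIC)
f,yp=sys.argv[1],float(sys.argv[2])
for z,(a,b),(c,d) in((72.5,(-10,10),(-14,14)),(40.5,(4,15),(-22,22))):
    A=rect("pics/top6.png",z,137+a,137+b,x0=c,x1=d);B=rect(f,z,yp+a-6,yp+b+6,x0=c-4,x1=d+4)
    r=cv2.matchTemplate(B,A,cv2.TM_CCOEFF_NORMED);_,m,_,l=cv2.minMaxLoc(r)
    print("z",z,"corr",round(m,3),"jaw post y",yp-6+l[1]*.25,"x shift",l[0]*.25-4)
B=rect("pics/top6.png",25,100,165);C=rect(f,25,yp-37,yp+28)
cv2.imwrite(sys.argv[3],np.hstack([B,C]).repeat(2,0).repeat(2,1) if B.shape[0]*2<600 else np.hstack([B,C]))
E
python3 jaw.py pics/top13.png 72 pics/r13.png
```

```text
z 72.5 corr 0.769 jaw post y 71.25 x shift -0.75
z 40.5 corr 0.725 jaw post y 73.0 x shift 0.25
```

View pics/r13.png

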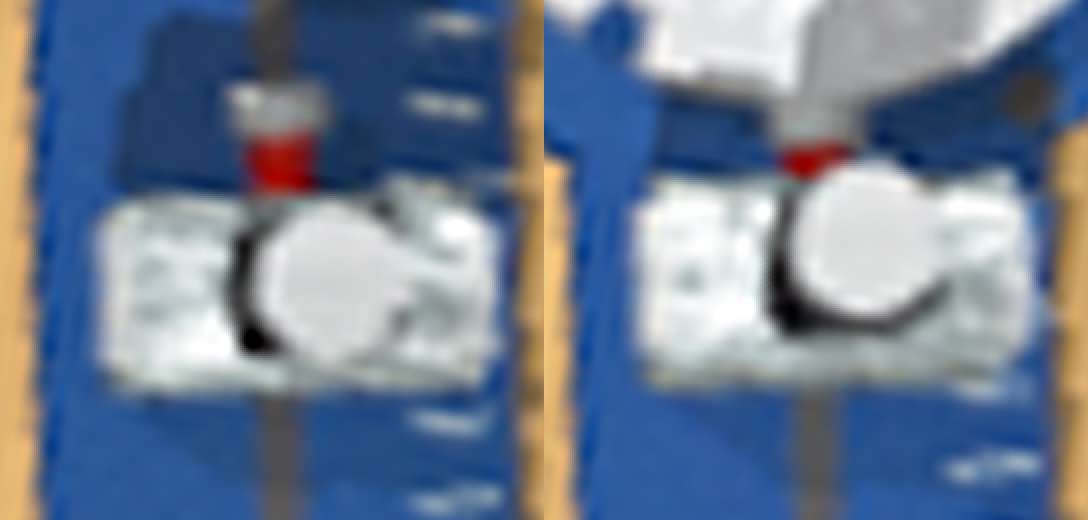

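In the rectified view (8 px/mm) the red neck was 55 px long when free and is now about 30 px. After parallax that is about 1.9 mm pressed. The jaw position (about 72) and the force rise (about 1.4 N) both give about 2 mm as well, so the jaw needs about 2 mm more.

```bash
python3 -m inch '0.004 -0.01 0 4 0 0 0; 0 -0.01 0 4 0 0 0; 0 0 0 4 0 0 0; 0 0 0 3 0 0 0; 0 0 0 2 0 1.5 0; 0 0 0 0 0 1.5 0; 0 0 0 0 0 0 0'
python3 -c "
from h import *
st((1,120,42))"
```

```text
t: 16.12
eef_pos: [593.1, -6.1, 99.6]
eef_rot: [[0.984, -0.176, 0.029], [-0.176, -0.984, 0.004], [0.028, -0.009, -1.0]]
force: [0.3, 0.1, -0.1]
opening: 0.2
t 16.12 g [ 17.4 126.5] z 99.6 F_g [0.3 0.1] -0.1 open 0.2 yaw -10.2 tilt [0.029 0.004]
need tool cm [-1.79  0.71  5.7 ]
```

```bash
python3 -m inch '-0.009 -0.028 0 -1.2 0 2 0; 0 0 0 -0.4 0 2 0; 0 0 0 0 0 1 0; 0 0 0 0 0 0 0'
python3 -c "
from h import *
st((1,108,42))"
```

```text
t: 16.45
eef_pos: [585.1, -4.7, 49.8]
eef_rot: [[0.984, -0.177, 0.01], [-0.177, -0.984, -0.003], [0.01, 0.001, -1.0]]
force: [0.5, -0.1, 0.0]
opening: 0.5
t 16.45 g [  9.3 126.5] z 49.8 F_g [ 0.6 -0. ] 0.0 open 0.5 yaw -10.2 tilt [ 0.01  -0.003]
need tool cm [-0.82  1.86  0.77]
```

```bash
python3 -m inch '0 -0.01 0 -0.7 0.6 0.5 0; 0 0 0 -0.2 0.6 0.2 0; 0 0 0 0 0.5 0 0; 0 0 0 0 0 0 0'
python3 -c "
from h import *
st((1,95,42))"
```

```text
t: 16.78
eef_pos: [574.1, -21.5, 44.5]
eef_rot: [[0.984, -0.176, 0.002], [-0.176, -0.984, -0.002], [0.003, 0.001, -1.0]]
force: [-0.5, -0.6, 0.8]
opening: 0.2
t 16.78 g [  1.3 108.1] z 44.5 F_g [-0.4 -0.7] 0.8 open 0.2 yaw -10.1 tilt [ 0.002 -0.002]
need tool cm [-0.03  1.31  0.25]
```

```bash
python3 -m inch '0 0 0 0 0.6 0.2 0; 0 0 0 0 0.4 0.1 0; 0 0 0 0 0 0 0'
python3 -c "
from h import *
st((1,95,42))"
python3 -m inch '0 0 0 0 0.2 0 0; 0 0 0 0 0 0 0'
python3 -c "
from h import *
st((1,95,42))"
```

```text
t: 17.03
eef_pos: [573.4, -33.5, 43.3]
eef_rot: [[0.984, -0.177, 0.006], [-0.177, -0.984, -0.003], [0.007, 0.002, -1.0]]
force: [1.0, 0.4, 0.4]
opening: 0.6
t 17.03 g [ 2.7 96.2] z 43.3 F_g [0.9 0.6] 0.4 open 0.6 yaw -10.2 tilt [ 0.006 -0.003]
need tool cm [-0.17  0.12  0.13]
t: 17.2
eef_pos: [573.4, -36.3, 43.8]
eef_rot: [[0.984, -0.178, 0.007], [-0.178, -0.984, -0.003], [0.008, 0.002, -1.0]]
force: [-0.4, 0.1, -0.1]
opening: 0.4
t 17.2 g [ 3.2 93.4] z 43.8 F_g [-0.5  0. ] -0.1 open 0.4 yaw -10.2 tilt [ 0.007 -0.003]
need tool cm [-0.22 -0.16  0.18]
```

```bash
python3 -m inch '0 0 0 -0.1 0.2 0.1 0' >/dev/null
python3 -c "
from h import *
st()"
python3 -m inch '0 0 0 0 0.25 0 0' >/dev/null
python3 -c "
from h import *
st()"
```

```text
t 17.28 g [ 3.  91.8] z 43.2 F_g [2.4 9.8] 8.3 open 0.2 yaw -10.3 tilt [ 0.01  -0.003]
t 17.37 g [ 3.1 91.1] z 43.6 F_g [0.8 9.8] -0.4 open 0.6 yaw -10.4 tilt [0.011 0.   ]
```

```bash
python3 -m inch '0 0 0 0 0.35 0 0' >/dev/null
python3 -c "
from h import *
st()"
python3 -m inch '0 0 0 0 0.3 0 0' >/dev/null
python3 -c "
from h import *
st()"
```

```text
t 17.45 g [ 3.1 90.1] z 43.6 F_g [ 1.4 11.3] -0.6 open 0.6 yaw -10.5 tilt [0.012 0.004]
t 17.53 g [ 3.1 89.7] z 43.6 F_g [ 2.2 11.1] 0.0 open -0.1 yaw -10.6 tilt [0.014 0.008]
```

The force is 11.2 N against 8.2 N for plain sliding, so the spring carries about 3 N, or about 4 mm. I'll retreat and check.

```bash
python3 -m inch '0 0 0 0 -1 0 0; 0 0 0 0 -1.5 0 0; 0 0 0 0 -0.5 -2 0; 0 0 0 0 0 -4 0; 0 0 0 -4 0 -2 0; 0 0 0 -4 0 0 0; 0 0 0 -4 0 0 0; 0 0 0 -4 0 0 0; 0 0 0 -4 0 0 0;0 0 0 -2 0 0 0; 0 0 0 0 0 0 0'
python3 look.py 14; python3 jaw.py pics/top14.png 70 pics/r14.png; python3 red.py pics/top14.png 70|tail -1; python3 jaw.py pics/top14.png 72 pics/r14b.png
```

```text
t: 18.45
eef_pos: [358.9, 35.0, 121.5]
eef_rot: [[0.984, -0.176, 0.019], [-0.177, -0.984, 0.005], [0.018, -0.008, -1.0]]
force: [-0.3, -0.1, -0.1]
opening: 0.5
t 18.45 g [-220.3  127.1] z 121.5 F_g [-0.2 -0.2] -0.1 open 0.5 yaw -10.2 tilt [0.019 0.005]
z 72.5 corr 0.788 jaw post y 69.0 x shift -1.5
z 40.5 corr 0.682 jaw post y 70.5 x shift 0.0
pics/top14.png red integral 1043 centroid rel 52.93 profile [0, 0, 0, 0, 0, 0, 0, 0, 0, 0, 0, 0, 0, 0, 0, 0, 0, 0, 0, 0, 0, 0, 0, 0, 0, 90, 294, 328, 266, 70, 0, 0, 0, 0, 0, 0, 0, 0, 0, 0, 0, 0, 0, 0, 0, 0, 0, 0, 0, 0]
z 72.5 corr 0.788 jaw post y 69.0 x shift -1.5
z 40.5 corr 0.682 jaw post y 70.5 x shift 0.0
```

View pics/r14.png

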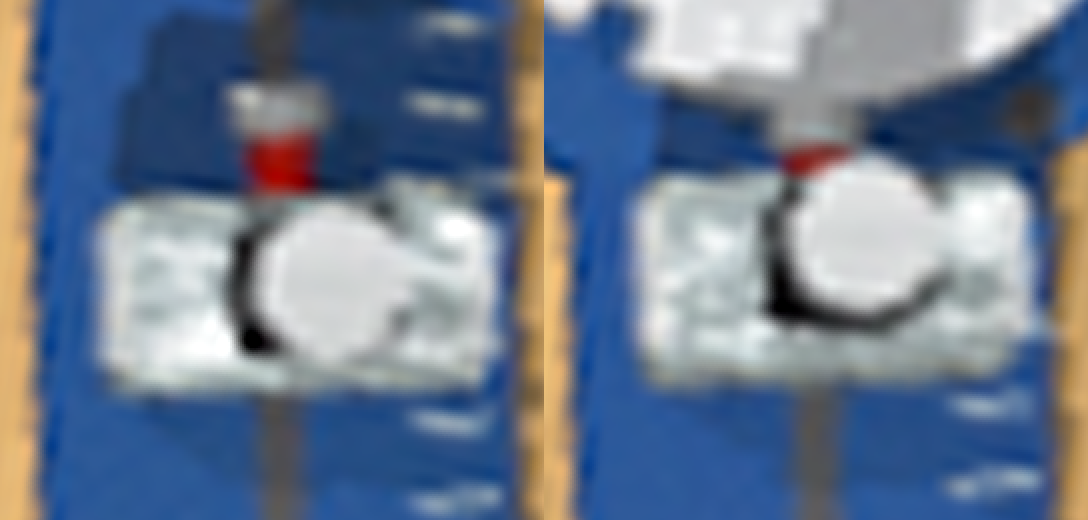

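View pics/s14.png

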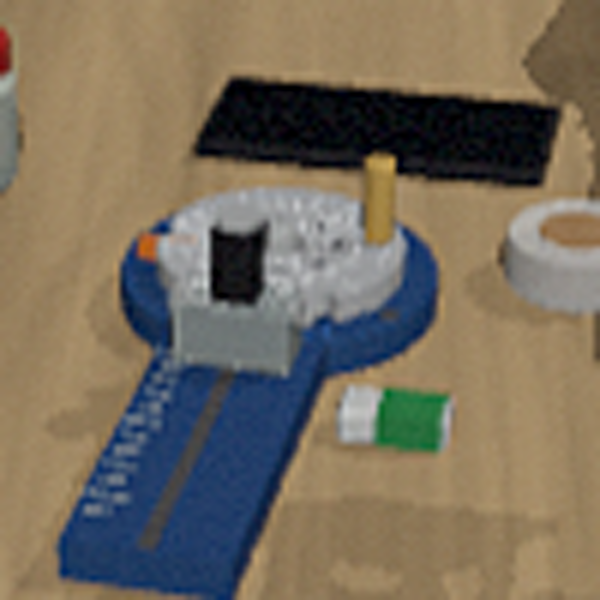

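View pics/top14.png

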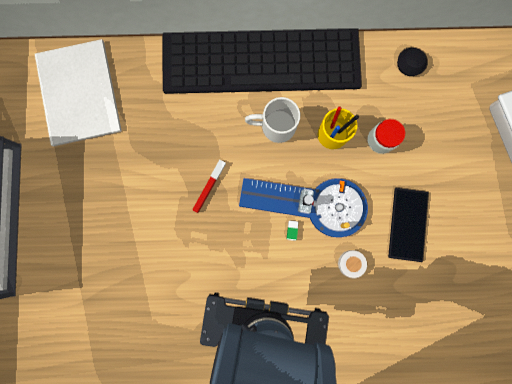

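```bash
python3 - <<'E'
import cv2,numpy as np
a=cv2.imread("pics/top0.png");b=cv2.imread("pics/top14.png")
for n,(x0,y0,x1,y1) in dict(mug=(245,98,300,142),pencup=(318,108,358,150),jar=(366,118,408,154),phone=(386,186,432,262),marker=(190,158,230,214),tape=(336,250,372,280)).items():
    r=cv2.matchTemplate(b[y0-6:y1+6,x0-6:x1+6],a[y0:y1,x0:x1],cv2.TM_CCOEFF_NORMED);_,m,_,l=cv2.minMaxLoc(r);print(n,round(m,3),(l[0]-6,l[1]-6))
from rig import *
print(finish_job())
E
```

```text
mug 0.954 (0, 0)
pencup 0.983 (0, 0)
jar 0.986 (0, 0)
phone 0.998 (0, 0)
marker 0.985 (0, 0)
tape 0.907 (0, 0)
the job is handed in; nothing more can be done
None
```

I finished all three steps in the order you asked and handed the job in at about 18.5 s of the 67 s limit; no verdict was reported.

- **Blank:** I turned it clockwise by its pin until the deep notch dropped over the key. The first push was too radial and stalled at about 12 N, so I backed off and pushed along the tangent instead. After the drop, the outline of a flat, seated disc matched both camera views. The last top view still shows the key in the notch.
- **Eraser:** I pushed it off the slideway with closed fingers. It lies on the desk beside the slideway.
- **Jaw:** I slid it up in two stages, at about 8 N, and looked in between. The checks on how far the tip is pressed in all come out near 4 mm:

| Check | Tip pressed in |
|---|---|
| Push force (11.2 N against 8.2 N for plain sliding) | about 3.75 mm |
| Jaw position in the top picture | about 4.2 mm |
| Visible red neck | about 3.9 mm |

  The two ways of reading the jaw position differed by about 1.5 mm. I used their average, so that figure could be off by about a millimetre.
- **Other things on the desk:** the mug, pen cup, jar, phone, marker and tape show no shift between the first and last top pictures. The arm stood clear of everything at hand-in.

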